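Turn a die disc until its flat lies on the alignment bar, then close the keeper

TASK

With a fingertip, turn the steel die disc lying in the jig until its flat edge faces the alignment bar, and press it home so that the flat bears on the bar's facing strip along its whole length with about 6 N for a moment. Only then push the keeper up by its black knob until its sprung pad presses on the back of the disc, and let go, leaving the disc held lightly between pad and bar with its flat flush. Be gentle: never load the bar with more than 12 N, and do not shift the other things lying about.

Things in the scene. Friction and masses are not known exactly. Their poses are not given: they have to be found in the camera images.
- jig: Dark steel plate 245 x 160 x 12 mm fixed to the table. Origin on the table; x along the plate to the alignment bar, z up. It spans x -175..70, y -80..80 mm; its top (the bed) is at z 12 mm. Two guide rails on it, 8 mm high, 10 mm wide, x -75..28 mm, inner faces at y +-52.5 mm, leave the disc about 2.5 mm play a side. Keeper at the -x end, between two low rails.
- bar: Rigid alignment bar across the bed: a fixed block 130 mm long (its y), 16 mm thick, 14 mm high, and before it a clamped steel facing strip, 110 mm long, 11 mm high, its face 3 to 15 mm out from the block. Set by hand and not reported: find it by touch. Origin: on the bed, middle of the block's front face; x points away from the disc, square to the strip. Skewed up to 0.05 rad to the jig.
- disc: Loose steel disc, 100 mm across, 8 mm thick, 0.4 to 0.56 kg, flat on the bed between the rails; round but for one flat 60 mm long, 40 mm from the centre. Origin: centre of the underside; x points to the middle of the flat. At the start turned 1.8 to 3.14 rad from home, either way, its rim 3 to 30 mm short of the strip. Polished and oiled: slides with about 1 N. Home: flat on the bar, x along the bar's x.
- stud (a point): Top of the finger stud of the disc: an upright round steel stud of 12 mm diameter, 22 mm tall above the disc's top face, 28 mm from the disc's centre towards the flat (on the disc's +x axis). Push it to turn the disc; beside a rail, the flat can lean on the rail and bind: then push the stud slantwise, away from that rail. Its top is 42 mm above the table.
- flat (a point): Middle of the disc's flat edge, at mid-thickness (40 mm from the centre along the disc's x).
- heel (a point): Point on the disc's round rim opposite the flat (50 mm from the centre along the disc's -x), at mid-thickness.
- keeper (a joint): Travel of the keeper along the jig's x in m: 0 = drawn back (pad face 110 mm behind the jig's origin), up to 0.08 towards the bar. It starts at 0 to 0.02. It slides with about 8 N of friction, so it needs a push of 8 N to move and more once the pad meets the disc, and it stays where it is left. With the disc home the pad meets it at 0.05 to 0.07.
- pad: Sprung pad on the keeper's nose, 26 mm wide; origin on the bed at the middle of its face, x along the jig's x towards the disc. It gives up to 4 mm, from 1 N at first touch to about 8 N fully in. Behind it the keeper is an aluminium block 40 mm long, 30 mm wide, 10 mm high, its nose 5 mm behind the pad's face.
- keeper_knob (a point): Top centre of the keeper's upright round black knob: 20 mm diameter, 28 mm tall above the keeper's block, 30 mm behind the pad's relaxed face; its top is about 50 mm above the table, the block's top 22.5 mm.
- blank: Bystander: plain round steel disc, 80 mm across, 8 mm thick, on the table beside the jig. Origin under its centre.
- gauge: Bystander: small steel gauge bar 45 x 10 x 10 mm lying on the jig's bed outside the left (+y) guide rail. Origin under its centre.
- wrench: Bystander: wrench 140 mm long lying beside the jig on its right (-y) side. Origin about its middle.
- gluejar: Bystander: closed jar, 64 mm across, 75 mm tall. Origin under its centre.
- tape: Bystander: roll of paper tape, 90 mm across, 25 mm tall. Origin under its centre.
- block: Bystander: wooden block 90 x 55 x 45 mm. Origin under its centre.
- brush: Bystander: flat brush 200 mm long lying on the table. Origin about its middle.
Mind the look-alikes: they are no part of the job. Leave any orange or purple look-alike of the disc alone.

How it is judged:
By the outcome, as a careful person would: the job done as asked, in the order asked, and still so for the second after the job is handed in, with the robot touching nothing.
It also fails if it takes over 72 s, if anything falls off the work surface, if the arm or the gripper's body presses on something with over 40 N, if the wrist force passes 120 N, or if a joint passes its speed limit or range.

ROBOT

A 7-joint arm with a two-finger parallel gripper is mounted at the origin on the work surface. World frame = base frame: x ahead of the robot, y to its left, z up, the work surface at z = 0. Lengths are in m, angles in rad, forces in N, time in s.
With the tool pointing down it reaches from about 0.4 to 0.85 m from the base axis. Payload 10.4 kg.
Tool frame: the origin (TCP) lies between the finger pads; the fingertips stand manip.finger_overhang ahead of it and the grasp point (between the pads) lies 11 mm behind it (manip.finger_overhang is the distance from the TCP to the fingertips, in m); x points along the fingers, z is the direction in which the jaws open and shut, and the axes are right-handed (so a half turn about x gives the same grasp; the last joint's range is limited). The gripper opens to 85 mm and grips with 20 to 120 N. Pads are 22 mm wide; open, the fingers measure 114 mm over their backs; the gripper's body (76 mm by 85 mm) begins 54 mm behind the grasp point. The pads swing forward as they close: fully open they stand 13 mm farther back than shut.
Start: joints at [-1.335, 0.332, -0.065, 1.46, 0.022, 1.35, -0.088], TCP at [0.16, 0.604, 0.239] pointing down, gripper open.
Joint ranges: [-2.6, 2.6], [-0.5, 2.12], [-1.47, 1.34], [0.16, 2.42], [-1.27, 4.41], [0.06, 2.06], [-2.6, 2.6]. Speed limits (rad/s): [2.22, 2.22, 2.79, 2.79, 3.14, 3.14, 3.14].

INTERFACE

Orientations are given as a unit quaternion [x, y, z, w].
In Python, from workcell import get_obs, camera, workorder, manip gives the robot as it stands. The module is installed in compiled form; this text tells all that it offers.
- The arm moves only by the tool play_rows, never from a script. Its argument "increments" is text: rows parted by semicolons, each of 4 numbers parted by spaces: the shift along the tool's x, y, z in m, then the turn about the tool's x in rad. A call has 1 to 20 rows; each row shifts and turns the pose as measured when the row begins, along the tool's axes as they then stand; what a row does not reach is not made up. A row lasts 1/10 s, in which the tool goes at most 50 mm and 8.59 degrees, less where a joint would pass 70% of its speed; a pose out of reach is approached as far as the arm can. A call is refused whole if a number of a shift passes 0.05 or a number of a turn 0.15, either way. A call with a gripper value outside its range is refused whole. "hand" is the gripper command: -1 is fully open, 1 is shut, values between are in proportion, set as the call begins (left out, the last holds). The fingers move at their own pace and stop on an object; "squeeze" is the grip in N (left out, the last holds). Time passes only in rows, so rows that do not move let the fingers close. It gives the time, the measured TCP pose, the force and the opening at its end, in the units of the state.
- get_obs(): the state, without advancing time (a new reading comes with each control period).
- camera(name): name is "scene" or "top" or "wrist"; returns a dict with "img" (420x560x3 uint8, blue, green, red), "fov_y" (degrees; the focal length in pixels is half the picture's height over the tangent of half this angle, whatever the lens; pixels are square), "cx", "cy" (the principal point, pixels), "R" (3x3) and "t" (3): a world point X has camera coordinates R X + t; the wrist camera has in their place "tool_from_camera" (4x4, takes a point from camera to tool coordinates, whose origin is the TCP and whose axes are the tool frame's). Camera axes: x right, y down, z forward; pixel columns grow to the right and rows downward; lengths in m; the calibration is good to about 2 mm. A picture is of the moment at which its call begins: read the wrist's pose just before it. There is no depth.
- workorder.hand_in(): hands the job in, once; it reports no verdict.
The state is a dict: "clock": time; "joint_pos": joint angles; "joint_velocities": joint speeds; "tau": joint torques, N m; "position": TCP position; "ee_rot": TCP orientation; "ft_force": force on the tool from outside, world axes, zero at the start; "torque": the same for the moment, N m; "grip_width": opening from 0.0 (shut) to 1.0 (fully open).
Only numpy, scipy, OpenCV 4.12 (cv2) and the standard library are available. Lean on these libraries where they do the work, as an engineer would, in place of code of your own. Each camera call takes 0.05 s, during which the arm holds its last target.

## Working session

There is one attempt and no reset: what is moved stays moved. The work goes in short steps, Python scripts to look and compute and a tool call to move; the robot and the scene stay as the last step left them, time stands still between calls to the robot, and variables do not carry over. Pictures are saved under pics/ and viewed, and the job is handed in when it is done.

Besides the shell and the picture viewer there is one more tool, called after "Call:" as a command line: name --argument value ..., lists and objects as JSON in quotes. play_rows: Moves the arm, as the interface text tells. Its arguments: {"type":"object","properties":{"increments":{"type":"string"},"hand":{"type":"number"},"squeeze":{"type":"number"}},"required":["increments"]}

```bash
mkdir -p pics
cat > h.py <<'E'
import numpy as np,cv2
from workcell import get_obs,camera,workorder,manip
def K(c):
    f=c["img"].shape[0]/2/np.tan(np.radians(c["fov_y"])/2); return f
def ray(c,u,v,z):
    f=K(c);d=np.array([(u-c["cx"])/f,(v-c["cy"])/f,1.]);R=np.array(c["R"]);t=np.array(c["t"])
    o=-R.T@t;w=R.T@d;s=(z-o[2])/w[2];return o+s*w
def proj(c,X):
    p=np.array(c["R"])@np.array(X)+np.array(c["t"]);f=K(c);return c["cx"]+f*p[0]/p[2],c["cy"]+f*p[1]/p[2]
E
python3 - <<'E'
from h import *
for n in ["scene","top"]:
    c=camera(n); cv2.imwrite(f"pics/{n}0.png",c["img"]); print(n,K(c),c["cx"],c["cy"],-np.array(c["R"]).T@np.array(c["t"]))
    import pickle; pickle.dump(c,open(f"{n}0.pkl","wb"))
o=get_obs(); print(o, manip.finger_overhang)
E
```

```text
scene 486.5843032531529 284.54684640112686 209.26471450095354 [1.11732017 0.91703304 0.72721948]
top 404.7060628785276 282.66540253506986 212.89232292713453 [ 0.44156524 -0.0239901   1.04978159]
{'clock': 0.1, 'joint_pos': array([-1.3346077 ,  0.33281168, -0.06468279,  1.46085885,  0.02160527,
        1.34992355, -0.08848085]), 'joint_velocities': array([ 2.42536700e-03, -1.50357982e-03, -2.34875229e-04, -1.05939758e-03,
        9.36063544e-08,  8.87972890e-04, -4.71989770e-04]), 'tau': array([ 1.70160842e-03, -6.26740551e+01,  4.94587852e-02, -3.92428493e+01,
        1.64734275e-02,  6.98432210e-03, -4.72196371e-05]), 'position': array([0.15987289, 0.60386084, 0.23859285]), 'ee_rot': array([-0.43161084,  0.56068181,  0.43100871,  0.55998167]), 'ft_force': array([ 0.30491223, -0.59449003, -0.19217724]), 'torque': array([ 0.04718339,  0.0277255 , -0.03756259]), 'grip_width': 1.0019654346010547} 0.008
```

View pics/scene0.png

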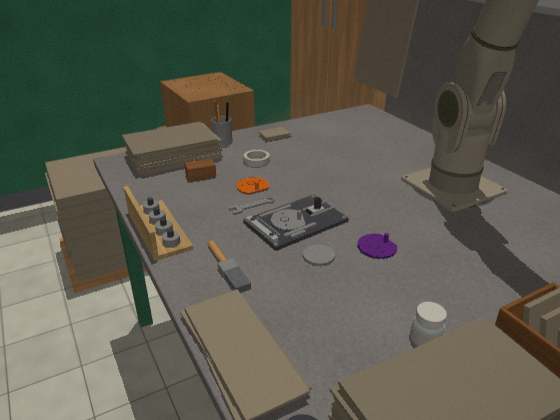

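View pics/top0.png

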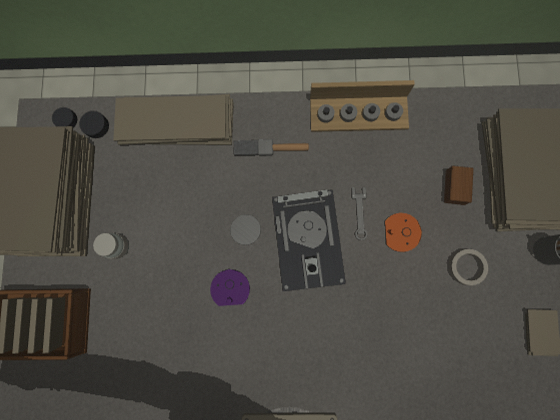

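Run:
```python
from h import *
import pickle
c=pickle.load(open("top0.pkl","rb"));print(np.round(c["R"],3))
for p in [(0,0,0),(.16,.604,.239),(.5,0,0)]: print(proj(c,p))
im=c["img"][170:310,250:370]; im=cv2.resize(im,None,fx=5,fy=5,interpolation=cv2.INTER_CUBIC)[:600]; im=cv2.convertScaleAbs(im,alpha=1.5)
im=cv2.resize(c["img"][175:300,260:360],None,fx=4.8,fy=4.8,interpolation=cv2.INTER_CUBIC); im=cv2.convertScaleAbs(im,alpha=1.8)
cv2.imwrite("pics/top0c.png",im)
c=pickle.load(open("scene0.pkl","rb"))
im=cv2.resize(c["img"][170:270,220:400],None,fx=4.4,fy=4.4,interpolation=cv2.INTER_CUBIC); im=cv2.convertScaleAbs(im,alpha=1.8)
cv2.imwrite("pics/scene0c.png",im)
for p in [(0,0,0),(.16,.604,.239),(.5,0,0)]: print(proj(c,p))
```

```text
[[-0.013 -0.999 -0.033]
 [-0.987  0.018 -0.157]
 [ 0.157  0.03  -0.987]]
(np.float64(289.5335918073246), np.float64(464.40423230361273))
(np.float64(-29.158504130842687), np.float64(430.4880927577552))
(np.float64(286.45906904952164), np.float64(254.4766592935551))
(np.float64(451.5367582948774), np.float64(185.5303349218239))
(np.float64(657.5473962758672), np.float64(229.30249971329062))
(np.float64(317.00056524464355), np.float64(227.56007595343235))
```

View pics/top0c.png

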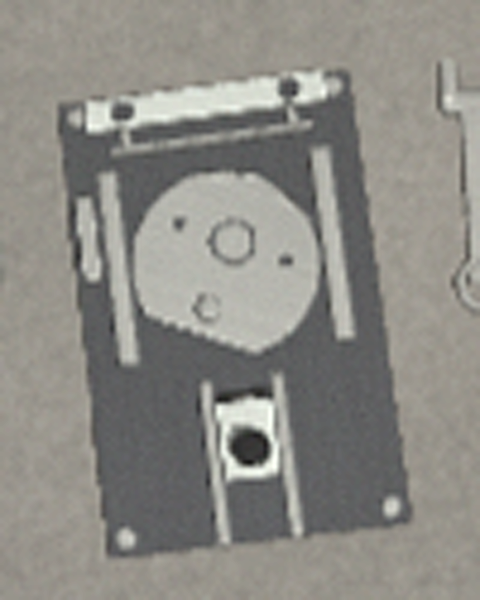

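View pics/scene0c.png

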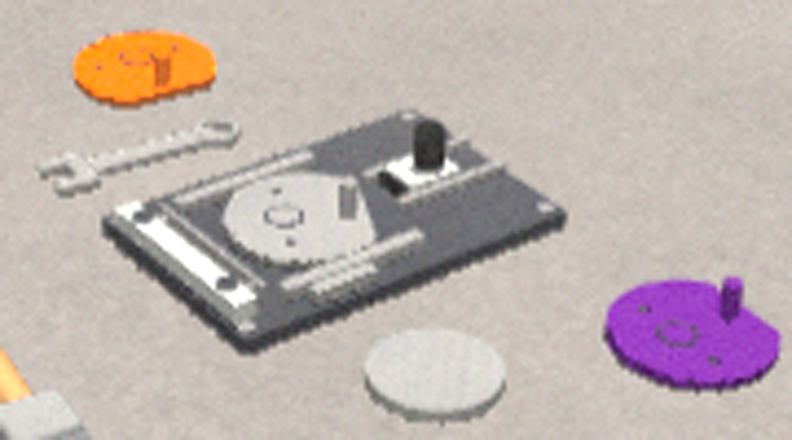

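Run:
```python
from h import *
import pickle
c=pickle.load(open("top0.pkl","rb"))
def q(u,v,z): p=ray(c,(u+.5)/4.8-.5+260,(v+.5)/4.8-.5+175,z); return np.round(p[:2],4)
C=[q(*p,.012) for p in [(58,105),(348,70),(411,521),(107,556)]]
print(C,[np.linalg.norm(C[i]-C[(i+1)%4]) for i in range(4)])
yaw=np.arctan2(*((C[0]+C[1])-(C[2]+C[3]))[::-1]); print("yaw",yaw)
ex=np.array([np.cos(yaw),np.sin(yaw)]); print("origin",sum(C)/4+ex*.0525)
print("stud top",q(207,302,.042),"ctr ring",q(232,241,.02),"flat ends",q(142,310,.02),q(260,352,.02),"knob",q(249,444,.05),"strip",q(112,153,.023),q(312,124,.023))
for n in ["scene"]:
  c2=pickle.load(open("scene0.pkl","rb"))
  for nm,p in dict(stud=(348,184,.042),knob=(428,125,.05)).items():
    print(nm,ray(c2,p[0]/4.4+220,p[1]/4.4+170,p[2])[:2])
o=get_obs()
from scipy.spatial.transform import Rotation as Ro
print(Ro.from_quat(o["ee_rot"]).as_matrix().round(3))
w=camera("wrist");print(np.round(w["tool_from_camera"],4),K(w),w["cx"],w["cy"]); cv2.imwrite("pics/w0.png",w["img"])
```

```text
[array([0.6511, 0.0362]), array([ 0.6674, -0.122 ]), array([ 0.4253, -0.1471]), array([0.4092, 0.0126])] [np.float64(0.15903751129843552), np.float64(0.24339765816457642), np.float64(0.1605095012764042), np.float64(0.24304849310374257)]
yaw 0.10028231248736176
origin [ 0.59048624 -0.049819  ]
stud top [ 0.5392 -0.0422] ctr ring [ 0.5737 -0.0566] flat ends [ 0.5376 -0.008 ] [ 0.5144 -0.07  ] knob [ 0.4655 -0.0619] strip [0.6221 0.0067] [ 0.6358 -0.1008]
stud [ 0.53675178 -0.03502474]
knob [ 0.46276997 -0.06104324]
[[-0.    -0.967  0.256]
 [-0.001  0.256  0.967]
 [-1.    -0.    -0.001]]
[[-6.000e-04 -3.119e-01  9.501e-01 -1.346e-01]
 [-5.000e-04 -9.501e-01 -3.119e-01  7.970e-02]
 [ 1.000e+00 -7.000e-04  4.000e-04  1.100e-03]
 [ 0.000e+00  0.000e+00  0.000e+00  1.000e+00]] 314.79004463042384 268.52336888665 203.91453133549462
```

View pics/w0.png

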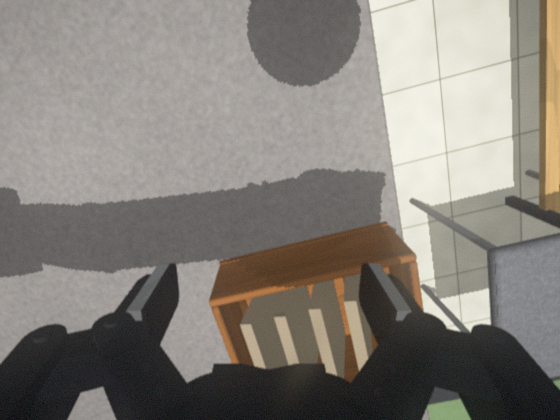

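Call:
play_rows --increments "0 -.03 -.03 0;0 -.03 -.03 0;0 -.03 -.03 0;0 -.03 -.03 0;0 -.03 -.03 0;0 -.03 -.03 0;0 -.03 -.03 0;0 -.03 -.03 0;0 -.03 -.03 0;0 -.03 -.03 0;0 -.03 -.03 0;0 -.03 -.03 0;0 -.03 -.03 0;0 -.03 -.03 0;0 -.03 -.03 0;0 -.03 -.03 0;0 -.03 -.03 0;0 -.03 -.03 0" --hand 0.58

```text
clock: 1.95
position: [0.5537, -0.0785, 0.2356]
ee_rot: [-0.434, 0.559, 0.435, 0.557]
ft_force: [0.7, 0.8, 0.3]
grip_width: 0.213
```

```bash
cat >> h.py <<'E'
from scipy.spatial.transform import Rotation as Ro
def st():
    o=get_obs();R=Ro.from_quat(o["ee_rot"]).as_matrix()
    print("t%.2f"%o["clock"],"p",o["position"].round(4),"F",o["ft_force"].round(2),"w%.3f"%o["grip_width"],"zang %.3f"%np.arctan2(R[1,2],R[0,2]),"down",R[:,0].round(3),"q",o["joint_pos"].round(2)); return o,R
def wcam():
    o,R=st(); w=camera("wrist"); T=np.array(w["tool_from_camera"]); A=np.eye(4);A[:3,:3]=R;A[:3,3]=o["position"]
    M=np.linalg.inv(A@T); w["R"]=M[:3,:3];w["t"]=M[:3,3]; return w
E
python3 - <<'E'
from h import *
import pickle
w=wcam(); cv2.imwrite("pics/w1.png",w["img"]); pickle.dump(w,open("w1.pkl","wb"))
E
```

```text
t1.95 p [ 0.5537 -0.0785  0.2356] F [0.71 0.77 0.33] w0.213 zang 1.324 down [-0.002 -0.    -1.   ] q [-0.51  0.21  0.66  1.67 -0.13  1.31  1.5 ]
```

View pics/w1.png

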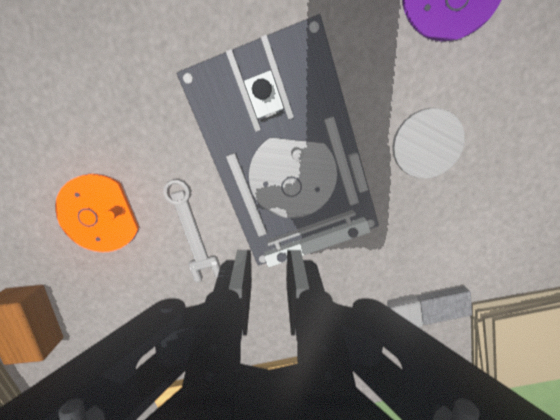

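Run:
```python
from h import *
import pickle
w=pickle.load(open("w1.pkl","rb"))
im=cv2.resize(w["img"][120:265,220:390],None,fx=4.5,fy=4.5,interpolation=cv2.INTER_CUBIC)[:600]
cv2.imwrite("pics/w1a.png",cv2.convertScaleAbs(im,alpha=1.7))
print(proj(w,[.5392,-.0422,.042]),proj(w,[.4655,-.0619,.05]))
def q(u,v,z): return ray(w,u,v,z)[:2].round(4)
C=[q(u,v,.012) for u,v in [(320,14),(177,72),(262,265),(381,228)]];print(C)
```

```text
(np.float64(297.7346675648205), np.float64(157.95744956061964)) (np.float64(261.65684632896057), np.float64(90.08146140104547))
[array([0.4091, 0.0122]), array([ 0.4249, -0.1443]), array([ 0.6678, -0.1149]), array([0.6542, 0.0396])]
```

View pics/w1a.png

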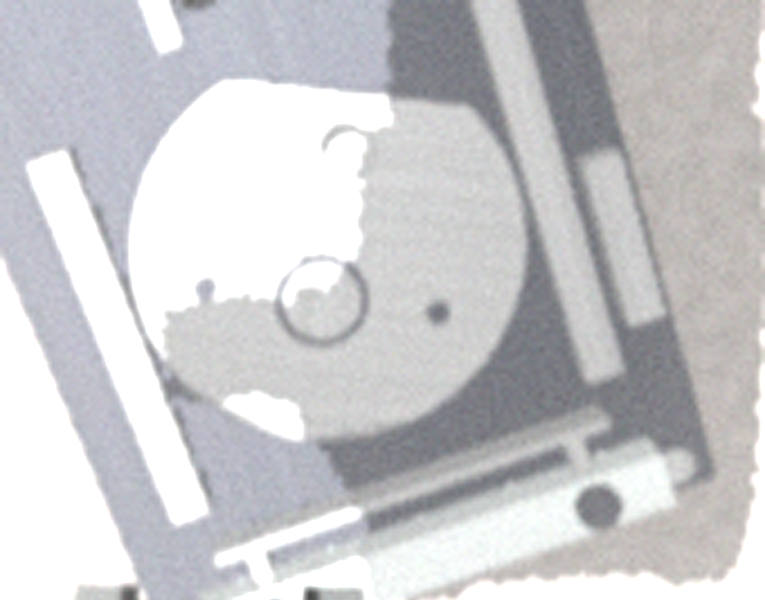

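Run:
```python
from h import *
import pickle
w=pickle.load(open("w1.pkl","rb"))
def q(u,v,z): return ray(w,u/4.5+220,v/4.5+120,z)[:2]
J=np.array([.5910,-.0490]);yaw=.105
C=[(320,14),(177,72),(262,265),(381,228)];C=np.array([ray(w,u,v,.012)[:2] for u,v in C])
d=(C[2]+C[3]-C[0]-C[1]);yw=np.arctan2(d[1],d[0]);print("jig yaw",yw,"org",C.mean(0)+.0525*np.array([np.cos(yw),np.sin(yw)]))
P=np.array([q(*p,.02) for p in [(127,235),(527,235),(340,440),(160,140),(500,330),(430,415),(515,170),(140,300)]])
A=np.c_[2*P,np.ones(len(P))];s=np.linalg.lstsq(A,(P**2).sum(1),rcond=None)[0];c=s[:2];print("disc c",c,"r",np.sqrt(s[2]+c@c))
a,b=q(232,80,.02),q(468,104,.02);m=(a+b)/2;print("flat",a,b,np.linalg.norm(a-b),"dist",np.linalg.norm(m-c))
n=np.array([-(b-a)[1],(b-a)[0]]); n=n/np.linalg.norm(n); n*=np.sign(n@(m-c)); th=np.arctan2(n[1],n[0]); print("theta world",th)
st_=q(346,146,.042);print("stud",st_,"pred",c+.028*n)
s1,s2=q(215,555,.023),q(600,408,.023);e=s2-s1;print("strip",s1,s2,np.linalg.norm(e),"normal ang",np.arctan2(-e[0],e[1]))
nn=np.array([np.cos(yw),np.sin(yw)]);sn=np.array([e[1],-e[0]])/np.linalg.norm(e);print("gap rim-strip",(s1-c)@sn-.05)
```

```text
jig yaw 0.11586395339997842 org [ 0.59117581 -0.04577756]
disc c [ 0.56246492 -0.05113848] r 0.0503960609986916
flat [ 0.51466031 -0.06413238] [ 0.53442095 -0.00954228] 0.05805653963318767 dist 0.04053115670764218
theta world 2.794283525676085
stud [ 0.53335435 -0.04180182] pred [ 0.53613674 -0.04160815]
strip [ 0.63519754 -0.09895964] [0.61910732 0.00826594] 0.10842609967655266 normal ang 0.1489481375622221
gap rim-strip 0.014830740203682108
```

Call:
play_rows --increments "0 .013 .016 0;0 .013 .016 0;.03 0 0 0;.03 0 0 0;.03 0 0 0;.03 0 0 0;.02 0 0 0;0 0 0 0" --hand 0.3

```text
clock: 2.8
position: [0.5374, -0.0515, 0.0893]
ee_rot: [-0.432, 0.563, 0.429, 0.558]
ft_force: [-0.7, -0.2, 0.1]
grip_width: 0.35
```

Run:
```python
from h import *
import pickle
w=wcam(); cv2.imwrite("pics/w2.png",w["img"]); pickle.dump(w,open("w2.pkl","wb"))
print(proj(w,[.536,-.0416,.042]))
```

```text
t2.80 p [ 0.5374 -0.0515  0.0893] F [-0.75 -0.24  0.11] w0.350 zang 1.311 down [-0.002 -0.007 -1.   ] q [-0.52  0.32  0.61  1.88 -0.21  1.    1.49]
(np.float64(282.0233956736307), np.float64(228.49382660348283))
```

View pics/w2.png

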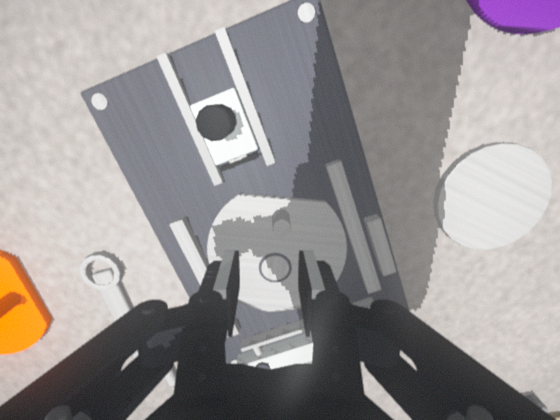

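Run:
```python
from h import *
import pickle
w=pickle.load(open("w2.pkl","rb"))
im=cv2.resize(w["img"][180:300,200:360],None,fx=4.8,fy=4.8,interpolation=cv2.INTER_CUBIC)
cv2.imwrite("pics/w2a.png",cv2.convertScaleAbs(im,alpha=1.4))
```

```text
(no output)
```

View pics/w2a.png

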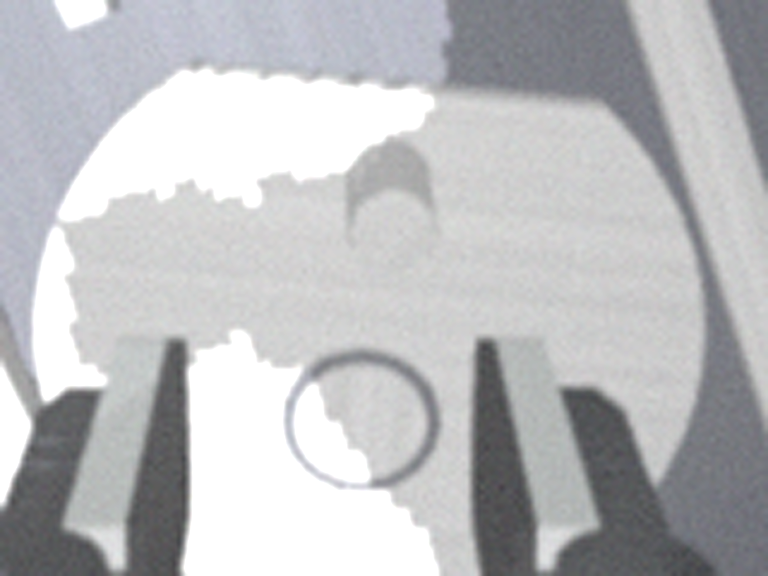

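Call:
play_rows --increments "0 .004 .01 0;.02 0 0 0;.02 0 0 0;.012 0 0 0;.003 0 0 0;0 0 0 0"

```text
clock: 3.45
position: [0.5419, -0.0367, 0.0415]
ee_rot: [-0.435, 0.558, 0.428, 0.562]
ft_force: [0.1, -0.4, 0.5]
grip_width: 0.349
```

Run:
```python
from h import *
import pickle
w=wcam(); im=cv2.resize(w["img"][150:350,150:420],None,fx=2.9,fy=2.9,interpolation=cv2.INTER_CUBIC);cv2.imwrite("pics/w3.png",cv2.convertScaleAbs(im,alpha=1.4))
c=camera("scene"); im=cv2.resize(c["img"][150:270,220:400],None,fx=4.4,fy=4.4,interpolation=cv2.INTER_CUBIC);cv2.imwrite("pics/s3.png",cv2.convertScaleAbs(im,alpha=1.4))
```

```text
t3.45 p [ 0.5419 -0.0367  0.0415] F [ 0.1  -0.37  0.52] w0.349 zang 1.313 down [ 0.01  -0.004 -1.   ] q [-0.51  0.39  0.57  1.92 -0.26  0.9   1.51]
```

View pics/w3.png

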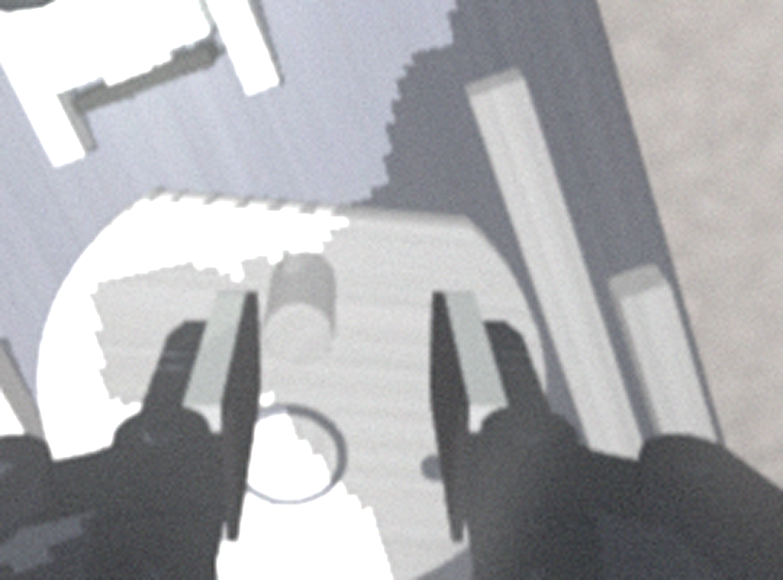

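View pics/s3.png

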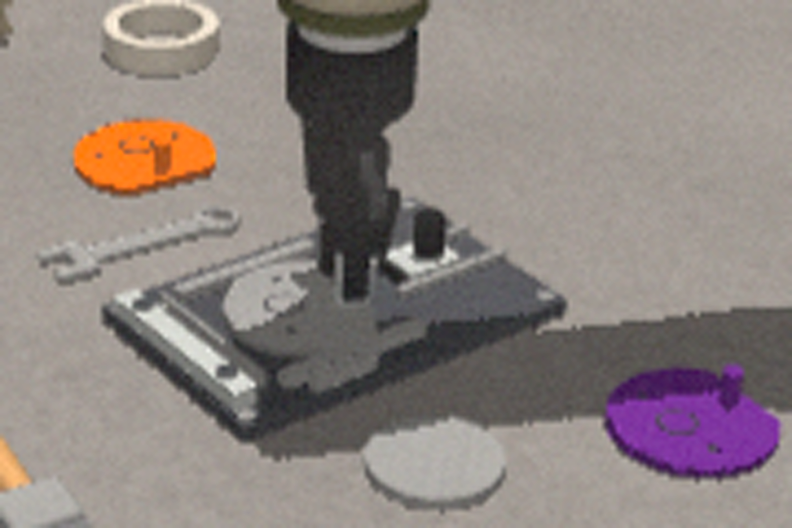

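Call:
play_rows --increments ".003 .003 -.003 0;.002 .002 -.001 0;0 0 0 0;0 0 0 0" --hand 0.58

```text
clock: 3.95
position: [0.5367, -0.0401, 0.0381]
ee_rot: [-0.435, 0.557, 0.427, 0.563]
ft_force: [0.6, 0.0, -0.1]
grip_width: 0.211
```

```bash
cat > look.py <<'E'
from h import *
import sys,pickle
w=wcam(); pickle.dump(w,open(sys.argv[1]+".pkl","wb")); im=cv2.resize(w["img"][100:350,130:430],None,fx=2.4,fy=2.4,interpolation=cv2.INTER_CUBIC);cv2.imwrite("pics/%s.png"%sys.argv[1],cv2.convertScaleAbs(im,alpha=1.4))
E
python3 look.py w4
```

```text
t3.95 p [ 0.5367 -0.0401  0.0381] F [ 0.6   0.05 -0.07] w0.211 zang 1.312 down [ 0.013 -0.003 -1.   ] q [-0.5   0.39  0.57  1.93 -0.26  0.88  1.52]
```

View pics/w4.png

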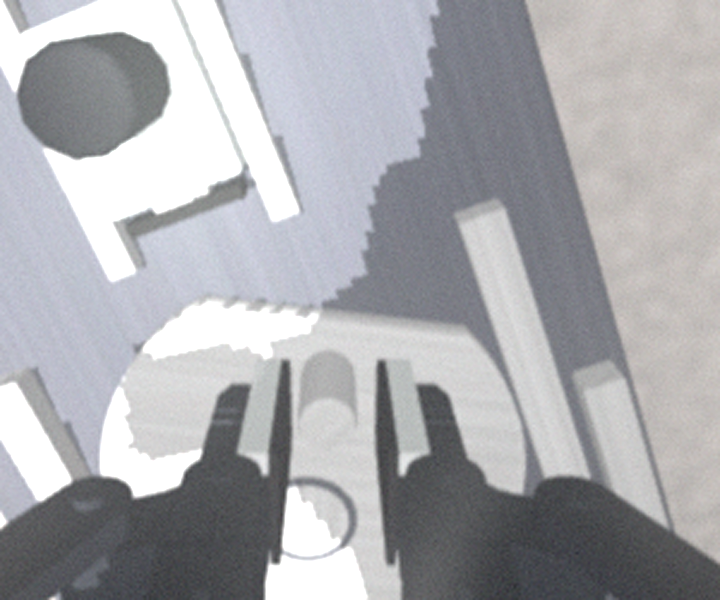

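Call:
play_rows --increments "0 0 .002 .08;0 0 .003 .08;0 0 .003 .08;0 0 .003 .08;0 0 .003 .08;0 0 .003 .08;0 0 .003 .08;0 0 .003 .08;0 0 .003 .08;0 0 .003 .08"

```text
clock: 5.0
position: [0.5542, -0.0181, 0.0388]
ee_rot: [-0.17, 0.683, 0.165, 0.691]
ft_force: [0.1, 0.4, 0.5]
grip_width: 0.208
```

```bash
python3 look.py w5
```

```text
t5.00 p [ 0.5542 -0.0181  0.0388] F [0.05 0.38 0.47] w0.208 zang 0.479 down [ 0.013 -0.004 -1.   ] q [-0.66  0.46  0.74  1.9  -0.38  0.92  0.73]
```

View pics/w5.png

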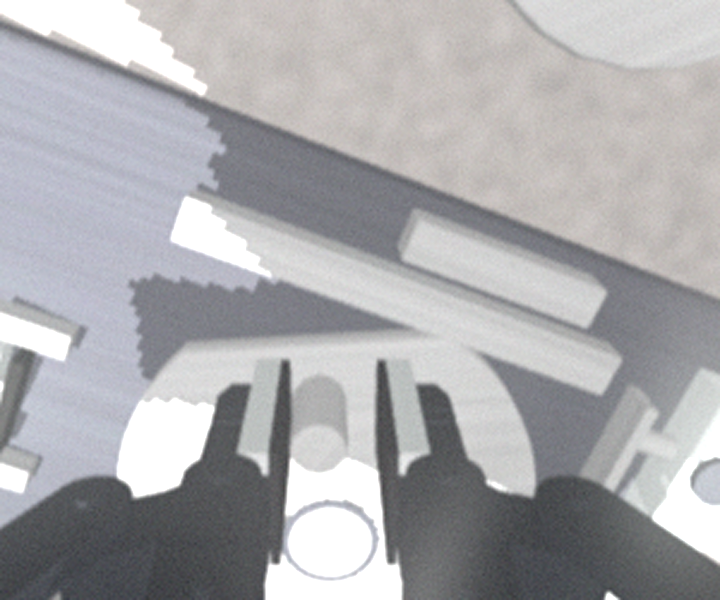

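Call:
play_rows --increments "0 0 0 .12;0 0 .001 .12;0 0 .003 .08;0 0 .003 .08;0 0 .003 .08;0 0 .003 .08;0 0 .003 .08;0 0 .003 .08"

```text
clock: 5.85
position: [0.5733, -0.0161, 0.039]
ee_rot: [0.09, 0.697, -0.092, 0.706]
ft_force: [-1.2, -0.4, -0.7]
grip_width: 0.209
```

```bash
python3 look.py w6
```

```text
t5.85 p [ 0.5733 -0.0161  0.039 ] F [-1.16 -0.4  -0.69] w0.209 zang -0.258 down [ 0.012 -0.003 -1.   ] q [-0.76  0.56  0.88  1.85 -0.52  0.97  0.1 ]
```

View pics/w6.png

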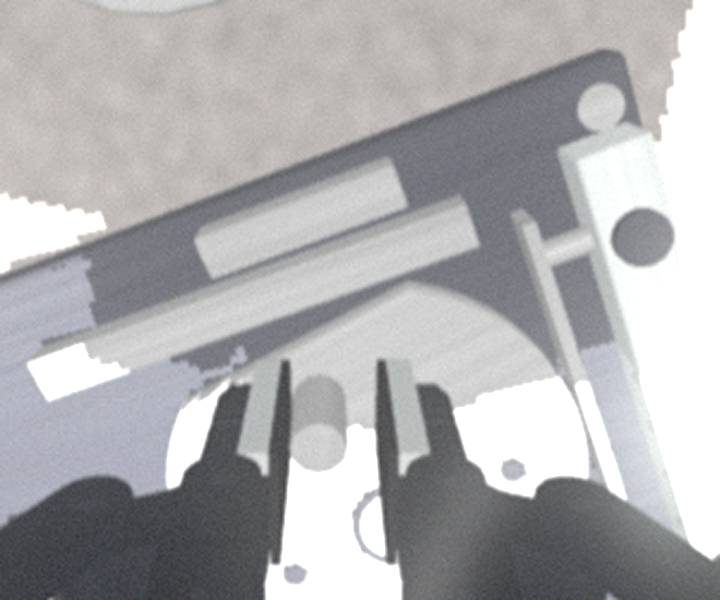

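Call:
play_rows --increments "0 0 .003 .02;0 0 .003 .04;0 0 .003 .04;0 0 .003 .04;0 0 .003 .05;0 0 .003 .05"

```text
clock: 6.5
position: [0.5903, -0.0218, 0.0388]
ee_rot: [0.174, 0.682, -0.174, 0.689]
ft_force: [-1.5, 0.8, 0.6]
grip_width: 0.21
```

```bash
python3 look.py w7
```

```text
t6.50 p [ 0.5903 -0.0218  0.0388] F [-1.55  0.82  0.64] w0.210 zang -0.497 down [ 0.01  -0.002 -1.   ] q [-0.75  0.62  0.92  1.8  -0.58  1.   -0.09]
```

View pics/w7.png

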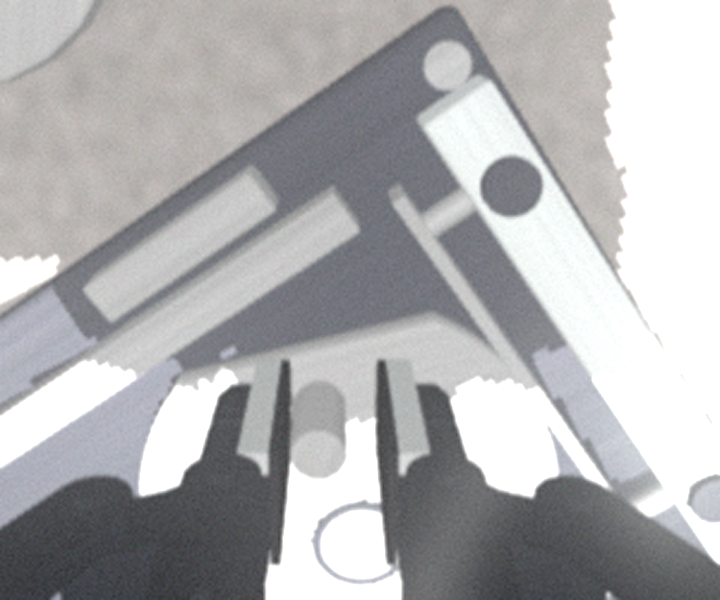

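Call:
play_rows --increments "0 0 .003 .08;0 0 .003 .09;0 0 .003 .09;0 0 .003 .09;0 0 .003 .09;0 0 .003 .09"

```text
clock: 7.15
position: [0.6039, -0.0323, 0.0386]
ee_rot: [0.35, 0.613, -0.347, 0.618]
ft_force: [-0.7, 0.9, 0.2]
grip_width: 0.209
```

```bash
python3 look.py w8
```

```text
t7.15 p [ 0.6039 -0.0323  0.0386] F [-0.67  0.94  0.21] w0.209 zang -1.030 down [ 0.008  0.001 -1.   ] q [-0.77  0.71  1.02  1.76 -0.7   1.06 -0.54]
```

View pics/w8.png

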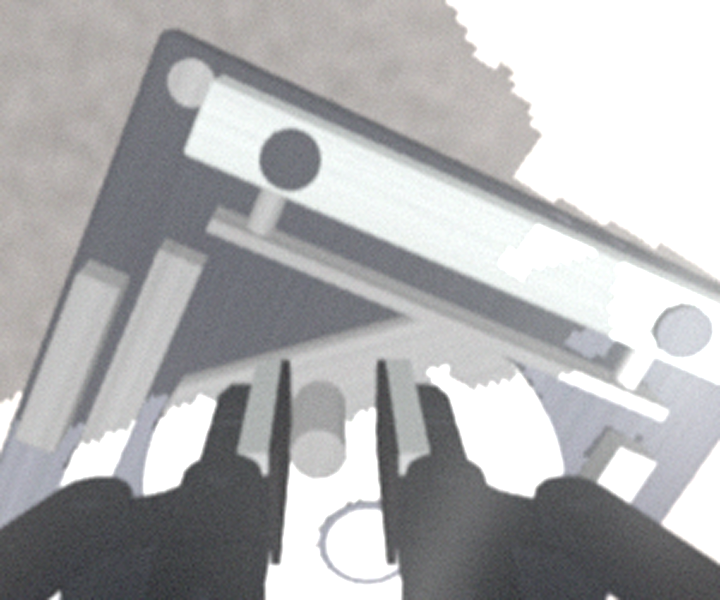

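Call:
play_rows --increments "0 0 .003 .05;0 0 .003 .05;0 0 .003 .05;0 0 .003 .05;0 0 .003 .05"

```text
clock: 7.7
position: [0.6106, -0.0445, 0.0381]
ee_rot: [0.423, 0.567, -0.418, 0.57]
ft_force: [-0.4, 0.8, -0.1]
grip_width: 0.214
```

```bash
python3 look.py w9
```

```text
t7.70 p [ 0.6106 -0.0445  0.0381] F [-0.37  0.81 -0.13] w0.214 zang -1.272 down [ 0.007  0.003 -1.   ] q [-0.77  0.76  1.06  1.74 -0.75  1.09 -0.73]
```

View pics/w9.png

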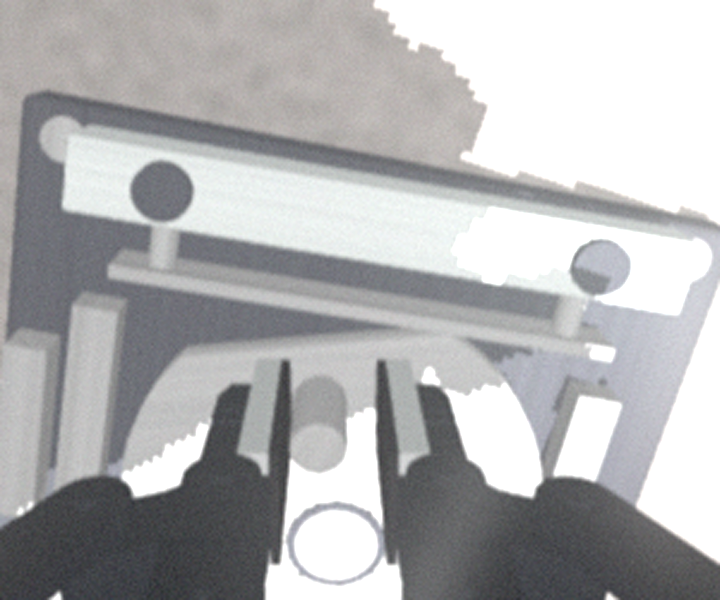

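Run:
```python
from h import *
import pickle
w=pickle.load(open("w9.pkl","rb"))
g=lambda u,v,z:ray(w,u/2.4+130,v/2.4+100,z)[:2]
p=g(320,450,.042);print(p)
a,b=g(110,280,.023),g(570,347,.023);e=a-b;print("strip",a,b,np.arctan2(-e[0],e[1]))
a,b=g(185,350,.02),g(450,333,.02);e=a-b;print("flat",a,b,np.linalg.norm(e),np.arctan2(-e[0],e[1]))
```

```text
[ 0.60548836 -0.04247551]
strip [0.62021342 0.00868895] [ 0.63441115 -0.09027047] 0.1424978546057288
flat [ 0.6075593  -0.01012526] [ 0.62873871 -0.06505624] 0.058872572605547145 0.36800001867216714
```

Call:
play_rows --increments "0 -.004 -.003 0;0 0 0 -.14;0 0 0 -.14;0 0 0 -.14;0 0 0 -.14;0 0 0 -.14;0 0 0 -.14;0 0 0 -.14;0 0 0 -.14;0 0 0 -.14;0 0 0 -.14;0 0 0 0"

```text
clock: 8.95
position: [0.6016, -0.0411, 0.0383]
ee_rot: [-0.08, 0.7, 0.08, 0.705]
ft_force: [-0.3, -0.5, 0.3]
grip_width: 0.214
```

```bash
python3 look.py w10
```

```text
t8.95 p [ 0.6016 -0.0411  0.0383] F [-0.26 -0.5   0.28] w0.214 zang 0.227 down [ 0.008  0.001 -1.   ] q [-0.59  0.58  0.75  1.76 -0.46  0.98  0.57]
```

View pics/w10.png

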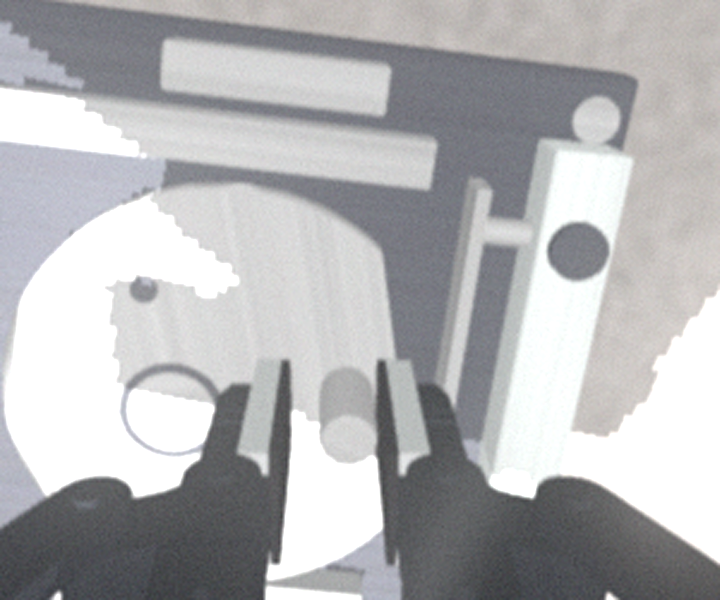

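Call:
play_rows --increments "0 0 .0015 .09;0 0 .0015 0;0 0 .0015 0;0 0 .0015 0;0 0 .0015 0;0 0 .0015 0"

```text
clock: 9.6
position: [0.6101, -0.0393, 0.0382]
ee_rot: [-0.045, 0.703, 0.045, 0.708]
ft_force: [0.3, 0.3, 0.6]
grip_width: 0.207
```

```bash
python3 look.py w11
```

```text
t9.60 p [ 0.6101 -0.0393  0.0382] F [0.32 0.3  0.59] w0.207 zang 0.127 down [ 0.007  0.001 -1.   ] q [-0.6   0.6   0.77  1.74 -0.49  1.    0.48]
```

View pics/w11.png

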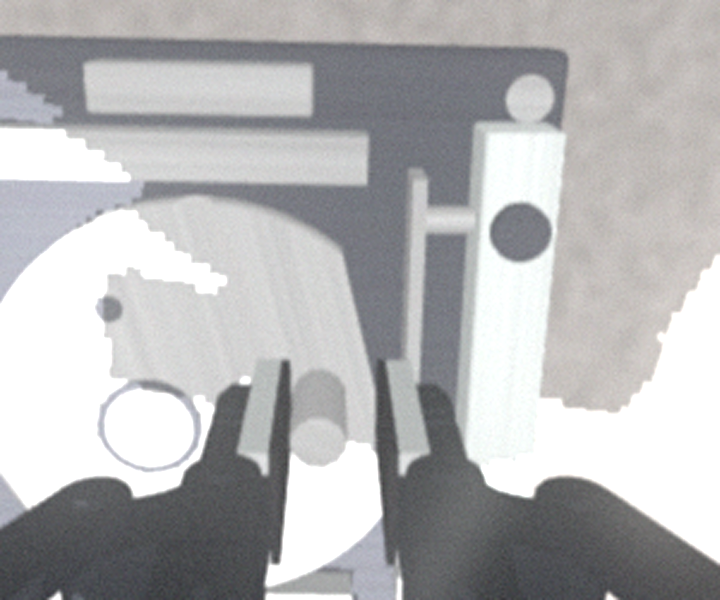

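Call:
play_rows --increments "0 0 .0015 0;0 0 .0015 0;0 0 .0015 0;0 0 .0012 0"

```text
clock: 10.05
position: [0.616, -0.0388, 0.038]
ee_rot: [-0.045, 0.704, 0.045, 0.708]
ft_force: [-0.8, -1.0, 0.6]
grip_width: 0.205
```

```bash
python3 look.py w12
```

```text
t10.05 p [ 0.616  -0.0388  0.038 ] F [-0.81 -1.04  0.63] w0.205 zang 0.127 down [ 0.006  0.001 -1.   ] q [-0.59  0.61  0.76  1.72 -0.49  1.    0.48]
```

View pics/w12.png

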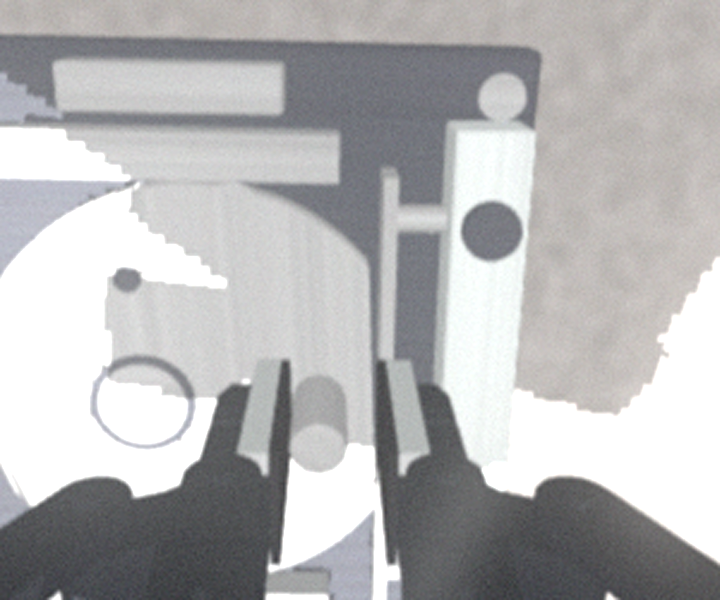

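Call:
play_rows --increments "0 0 .001 0;0 0 .001 0"

```text
clock: 10.3
position: [0.6174, -0.0387, 0.0378]
ee_rot: [-0.044, 0.704, 0.045, 0.707]
ft_force: [-6.2, 0.1, 2.8]
grip_width: 0.208
```

Call:
play_rows --increments "0 0 .001 0"

```text
clock: 10.4
position: [0.6174, -0.0387, 0.0375]
ee_rot: [-0.044, 0.705, 0.045, 0.706]
ft_force: [-5.6, -0.3, 1.9]
grip_width: 0.211
```

Call:
play_rows --increments "0 0 .001 0"

```text
clock: 10.5
position: [0.6174, -0.0387, 0.0371]
ee_rot: [-0.044, 0.706, 0.045, 0.706]
ft_force: [-5.3, -0.9, 1.9]
grip_width: 0.212
```

```bash
python3 look.py w13
python3 - <<'E'
from h import *
import pickle
w=pickle.load(open("w13.pkl","rb"))
im=cv2.resize(w["img"][150:330,200:340],None,fx=3.3,fy=3.3,interpolation=cv2.INTER_CUBIC);cv2.imwrite("pics/w13a.png",cv2.convertScaleAbs(im,alpha=1.2))
E
```

```text
t10.50 p [ 0.6174 -0.0387  0.0371] F [-5.32 -0.94  1.92] w0.212 zang 0.126 down [-0.     0.001 -1.   ] q [-0.58  0.62  0.76  1.71 -0.49  1.01  0.48]
```

View pics/w13a.png

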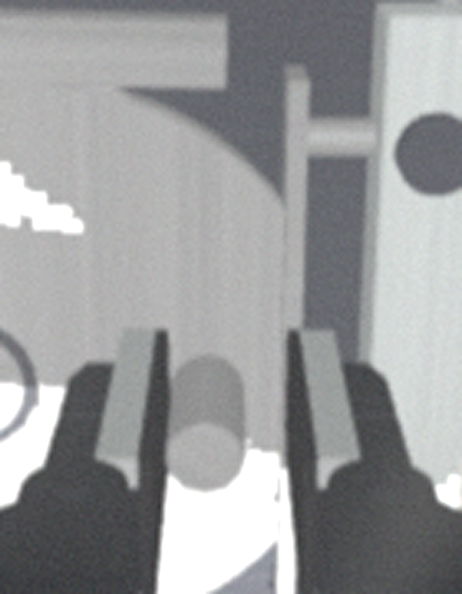

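Call:
play_rows --increments "-.0005 0 .0012 0;-.0005 0 .0012 0"

```text
clock: 10.75
position: [0.6174, -0.0388, 0.0371]
ee_rot: [-0.044, 0.708, 0.045, 0.704]
ft_force: [-4.8, 0.3, -0.0]
grip_width: 0.211
```

Call:
play_rows --increments "-.0005 0 .0012 0;-.0003 0 .0012 0"

```text
clock: 10.95
position: [0.6174, -0.0388, 0.0369]
ee_rot: [-0.043, 0.71, 0.045, 0.702]
ft_force: [-5.8, -0.7, 2.3]
grip_width: 0.209
```

Call:
play_rows --increments "-.0005 0 .0016 0"

```text
clock: 11.05
position: [0.6175, -0.0388, 0.0368]
ee_rot: [-0.043, 0.711, 0.045, 0.701]
ft_force: [-8.9, 0.3, 2.8]
grip_width: 0.207
```

Call:
play_rows --increments "-.0005 0 .0016 0;-.0005 0 .0016 0"

```text
clock: 11.25
position: [0.6175, -0.0388, 0.0367]
ee_rot: [-0.042, 0.713, 0.045, 0.698]
ft_force: [-8.2, -0.5, 3.6]
grip_width: 0.212
```

Call:
play_rows --increments "0 0 -.002 0;0 0 -.0015 0;0 0 0 0"

```text
clock: 11.55
position: [0.6143, -0.0391, 0.0368]
ee_rot: [-0.042, 0.713, 0.045, 0.698]
ft_force: [0.0, 0.3, 0.3]
grip_width: 0.206
```

Call:
play_rows --increments "0 0 0 0;0 0 0 0;-.01 0 0 0;-.03 0 0 0;-.03 0 0 0;-.03 0 0 0;-.03 0 0 0;0 0 0 0" --hand 0.4

```text
clock: 12.35
position: [0.6177, -0.0398, 0.1752]
ee_rot: [-0.042, 0.712, 0.044, 0.699]
ft_force: [-0.3, -0.9, -0.1]
grip_width: 0.3
```

Run:
```python
from h import *
import pickle
w=wcam(); pickle.dump(w,open("w14.pkl","wb")); cv2.imwrite("pics/w14.png",cv2.convertScaleAbs(w["img"],alpha=1.3))
```

```text
t12.35 p [ 0.6177 -0.0398  0.1752] F [-0.31 -0.86 -0.05] w0.300 zang 0.122 down [-0.019  0.002 -1.   ] q [-0.65  0.48  0.86  1.58 -0.37  1.27  0.4 ]
```

View pics/w14.png

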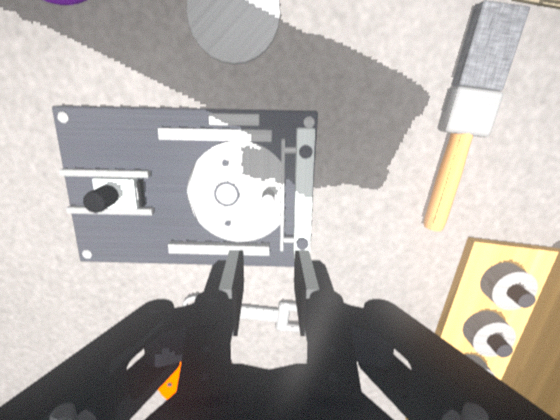

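Run:
```python
from h import *
import pickle
w=pickle.load(open("w14.pkl","rb"))
im=cv2.resize(w["img"][100:260,220:330],None,fx=3.75,fy=3.75,interpolation=cv2.INTER_CUBIC);cv2.imwrite("pics/w14a.png",cv2.convertScaleAbs(im,alpha=1.1))
im=cv2.resize(w["img"][150:240,50:250],None,fx=4,fy=4,interpolation=cv2.INTER_CUBIC);cv2.imwrite("pics/w14b.png",cv2.convertScaleAbs(im,alpha=1.1))
```

```text
(no output)
```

View pics/w14a.png

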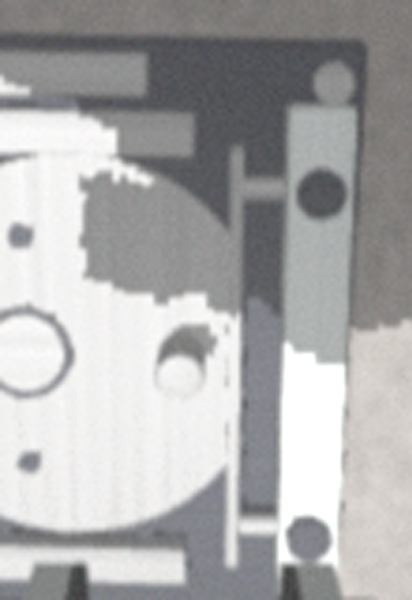

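View pics/w14b.png

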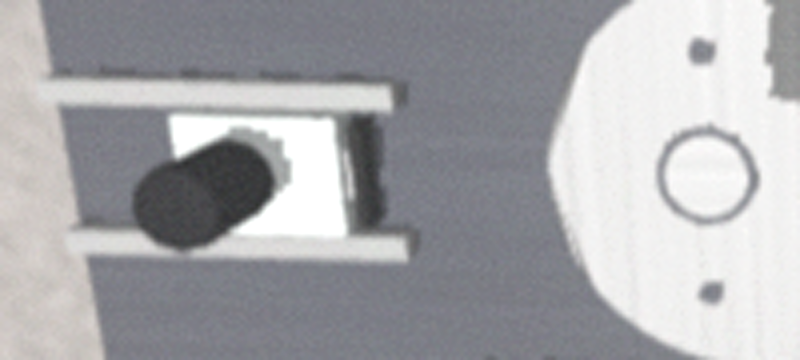

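Run:
```python
from h import *
import pickle
w=pickle.load(open("w14.pkl","rb"))
g=lambda u,v,z:ray(w,u/4+50,v/4+150,z)[:2].round(4)
k=g(177,209,.05);print("knob",k, "pad top face",g(381,170,.02),g(381,170,.0225), "disc heel",g(549,165,.02),"disc flat side")
r1,r2=g(75,95,.02),g(395,95,.02);print("rail dir",np.arctan2(*(r2-r1)[::-1]))
o,R=st(); d=np.r_[k-o["position"][:2],0]; print("tool shift",(R.T@d).round(4))
```

```text
knob [ 0.4651 -0.0615] pad top face [ 0.498  -0.0569] [ 0.499  -0.0561] disc heel [ 0.5383 -0.0506] disc flat side
rail dir 0.12581413748007944
t12.40 p [ 0.6169 -0.0395  0.1732] F [ 0.07 -0.81  0.23] w0.301 zang 0.123 down [-0.021  0.002 -1.   ] q [-0.64  0.48  0.85  1.58 -0.38  1.27  0.4 ]
tool shift [ 0.0031 -0.0033 -0.1533]
```

Call:
play_rows --increments "0 0 -.03 0;0 -.001 -.03 0;0 -.001 -.03 0;0 -.001 -.03 0;0 0 -.025 0;0 0 -.005 0;0 0 0 0" --hand 0.3

```text
clock: 13.1
position: [0.4611, -0.0607, 0.1717]
ee_rot: [-0.043, 0.715, 0.046, 0.696]
ft_force: [0.6, 0.5, 0.3]
grip_width: 0.35
```

Run:
```python
from h import *
o,R=st(); d=np.array([.4651,-.0615,.040])-o["position"]; print((R.T@d).round(4))
```

```text
t13.10 p [ 0.4611 -0.0607  0.1717] F [0.59 0.52 0.27] w0.350 zang 0.126 down [-0.027  0.002 -1.   ] q [-0.9   0.03  0.97  1.97 -0.03  1.18  0.21]
[ 0.1315 -0.002   0.0073]
```

Call:
play_rows --increments "0 -.002 .004 0;.03 0 .001 0;.03 0 .001 0;.03 0 0 0;0 0 0 0"

```text
clock: 13.6
position: [0.4716, -0.0616, 0.079]
ee_rot: [-0.045, 0.714, 0.045, 0.698]
ft_force: [-1.2, 0.4, -0.3]
grip_width: 0.352
```

```bash
python3 look.py w15
python3 - <<'E'
from h import *
o,R=st(); d=np.array([.4651,-.0615,.040])-o["position"]; print((R.T@d).round(4))
E
```

```text
t13.60 p [ 0.4716 -0.0616  0.079 ] F [-1.25  0.4  -0.27] w0.352 zang 0.128 down [-0.022 -0.002 -1.   ] q [-0.81  0.26  0.94  2.04 -0.25  0.98  0.39]
t13.65 p [ 0.4728 -0.0619  0.0809] F [-0.93 -0.1   0.13] w0.349 zang 0.128 down [-0.02  -0.002 -1.   ] q [-0.81  0.26  0.94  2.04 -0.25  0.98  0.39]
[ 0.041   0.0013 -0.0068]
```

View pics/w15.png

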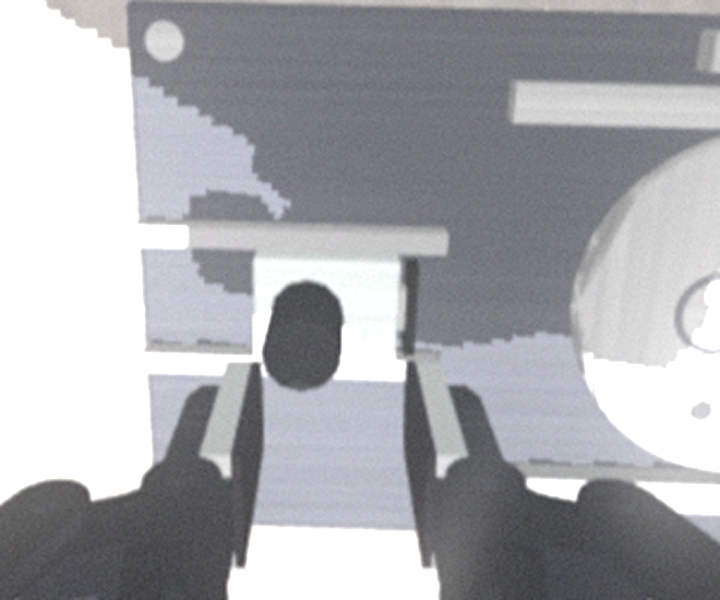

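Call:
play_rows --increments "0 .001 -.009 0;.014 0 -.001 0;.013 0 -.001 0;.011 0 0 0;.002 0 0 0;0 0 0 0"

```text
clock: 14.25
position: [0.4636, -0.0625, 0.0415]
ee_rot: [-0.045, 0.711, 0.045, 0.7]
ft_force: [-0.1, -0.2, 0.2]
grip_width: 0.354
```

```bash
python3 look.py w16
```

```text
t14.25 p [ 0.4636 -0.0625  0.0415] F [-0.12 -0.18  0.21] w0.354 zang 0.128 down [-0.015 -0.001 -1.   ] q [-0.77  0.31  0.91  2.1  -0.31  0.89  0.45]
```

View pics/w16.png

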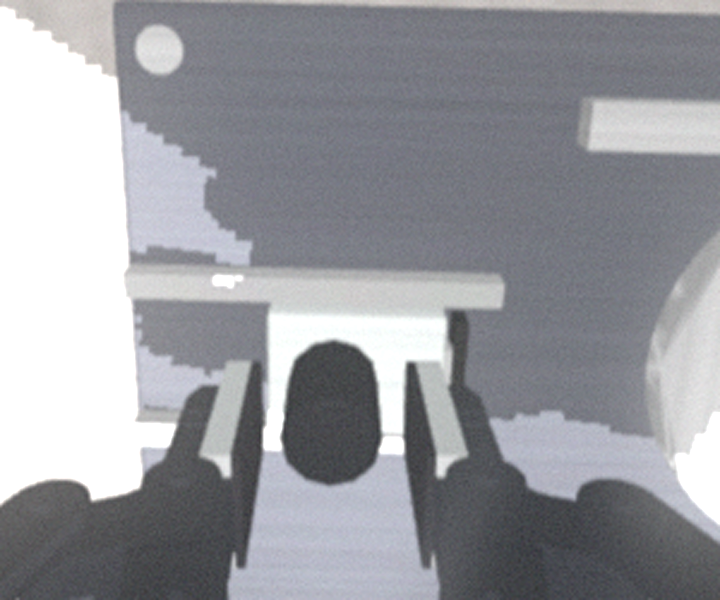

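Call:
play_rows --increments "0 0 .003 0;0 0 .003 0;0 0 .004 0;0 0 .004 0;0 0 .004 0;0 0 .004 0;0 0 .004 0;0 0 .004 0;0 0 .004 0"

```text
clock: 15.2
position: [0.4858, -0.06, 0.0383]
ee_rot: [-0.043, 0.721, 0.046, 0.69]
ft_force: [-8.0, -0.5, 3.2]
grip_width: 0.35
```

```bash
python3 look.py w17
```

```text
t15.20 p [ 0.4858 -0.06    0.0383] F [-8.04 -0.55  3.22] w0.350 zang 0.125 down [-0.044  0.002 -0.999] q [-0.72  0.4   0.87  2.02 -0.37  0.94  0.48]
```

View pics/w17.png

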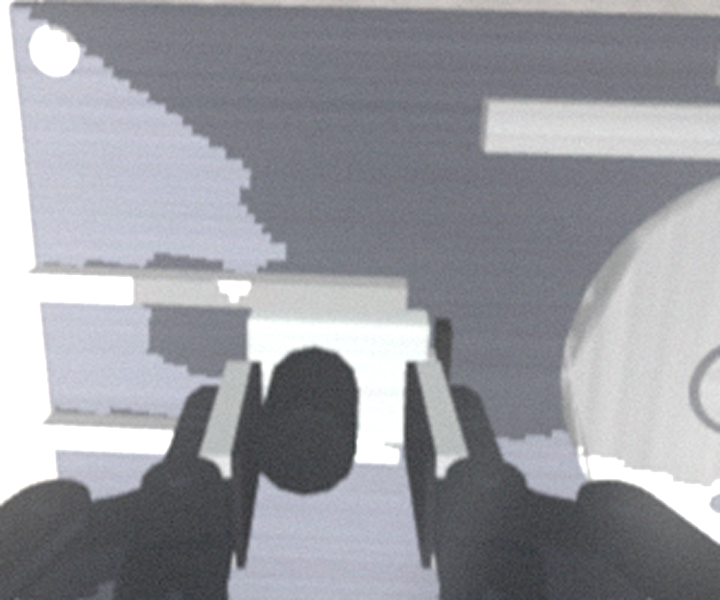

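Run:
```python
from h import *
import pickle
w=pickle.load(open("w17.pkl","rb"))
g=lambda u,v,z:ray(w,u/2.4+130,v/2.4+100,z)[:2].round(4)
print(g(451,380,.02),g(563,380,.02),g(563,380,.012), "knob",g(308,445,.05))
```

```text
[ 0.5119 -0.0562] [ 0.5364 -0.0526] [ 0.5393 -0.0564] knob [ 0.4821 -0.0585]
```

Call:
play_rows --increments "-.001 0 .006 0;-.001 0 .006 0;-.001 0 .005 0"

```text
clock: 15.55
position: [0.4968, -0.0588, 0.0382]
ee_rot: [-0.042, 0.726, 0.046, 0.685]
ft_force: [-9.3, -1.1, -1.7]
grip_width: 0.353
```

Call:
play_rows --increments "-.001 0 .005 0;-.001 0 .004 0"

```text
clock: 15.75
position: [0.5018, -0.0584, 0.0381]
ee_rot: [-0.041, 0.73, 0.045, 0.681]
ft_force: [-8.0, -1.0, -0.8]
grip_width: 0.348
```

```bash
python3 look.py w18
```

```text
t15.75 p [ 0.5018 -0.0584  0.0381] F [-7.97 -1.02 -0.8 ] w0.348 zang 0.123 down [-0.069  0.001 -0.998] q [-0.69  0.45  0.85  1.96 -0.39  0.98  0.48]
```

View pics/w18.png

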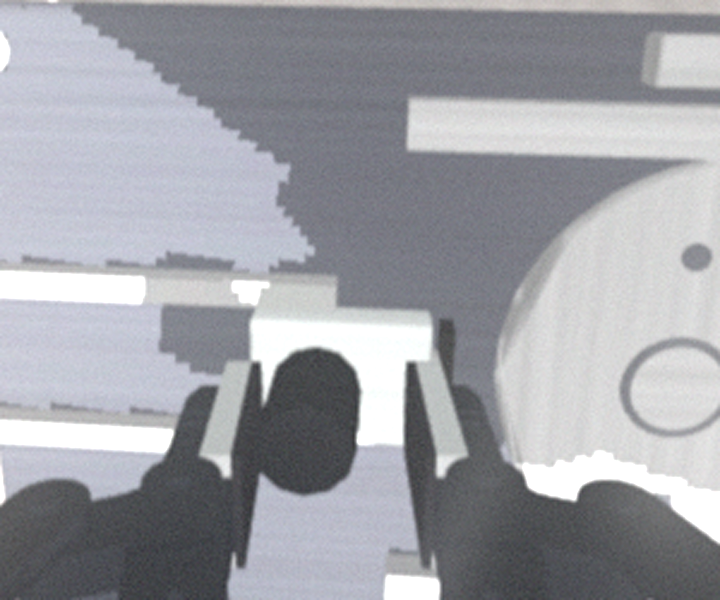

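Call:
play_rows --increments "-.001 0 .005 0;-.001 0 .004 0"

```text
clock: 16.0
position: [0.5069, -0.0578, 0.038]
ee_rot: [-0.041, 0.733, 0.045, 0.678]
ft_force: [-7.8, -1.2, -0.8]
grip_width: 0.349
```

Call:
play_rows --increments "-.001 0 .003 0"

```text
clock: 16.1
position: [0.5079, -0.0577, 0.0379]
ee_rot: [-0.041, 0.735, 0.045, 0.676]
ft_force: [-8.0, -0.6, -2.7]
grip_width: 0.348
```

```bash
python3 look.py w19
```

```text
t16.10 p [ 0.5079 -0.0577  0.0379] F [-8.03 -0.59 -2.73] w0.348 zang 0.122 down [-0.083  0.001 -0.997] q [-0.67  0.47  0.84  1.93 -0.4   1.01  0.48]
```

View pics/w19.png

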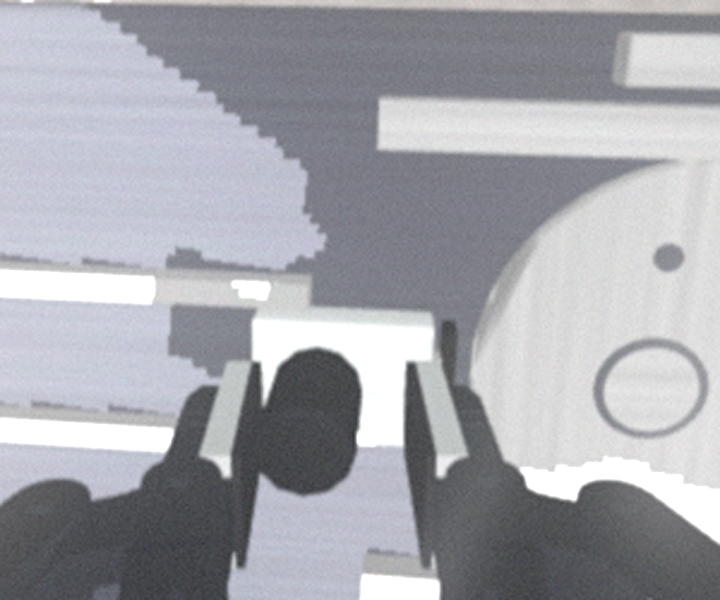

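Call:
play_rows --increments "-.0005 0 .003 0;-.0005 0 .003 0"

```text
clock: 16.35
position: [0.5105, -0.0574, 0.0375]
ee_rot: [-0.04, 0.738, 0.045, 0.673]
ft_force: [-7.6, -0.8, 4.0]
grip_width: 0.35
```

Call:
play_rows --increments "-.0005 0 .003 0"

```text
clock: 16.45
position: [0.5119, -0.0573, 0.0374]
ee_rot: [-0.04, 0.739, 0.045, 0.671]
ft_force: [-8.4, -0.6, 3.6]
grip_width: 0.349
```

```bash
python3 look.py w20
```

```text
t16.45 p [ 0.5119 -0.0573  0.0374] F [-8.44 -0.57  3.6 ] w0.349 zang 0.121 down [-0.096  0.002 -0.995] q [-0.66  0.49  0.83  1.91 -0.41  1.03  0.49]
```

View pics/w20.png

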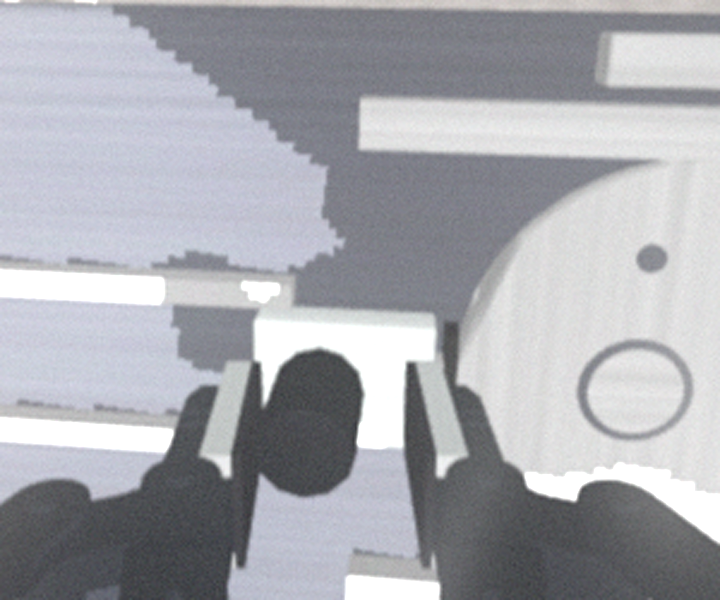

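Call:
play_rows --increments "0 0 .003 0"

```text
clock: 16.6
position: [0.513, -0.0572, 0.0367]
ee_rot: [-0.04, 0.741, 0.045, 0.669]
ft_force: [-10.5, -0.5, 5.5]
grip_width: 0.349
```

Call:
play_rows --increments "0 0 .003 0"

```text
clock: 16.7
position: [0.5137, -0.0573, 0.036]
ee_rot: [-0.039, 0.742, 0.045, 0.667]
ft_force: [-11.9, -1.5, 4.4]
grip_width: 0.347
```

```bash
python3 look.py w21
python3 - <<'E'
from h import *
import pickle
for n,u,zz in (("w20",0,0),("w21",0,0)):
    w=pickle.load(open(n+".pkl","rb")); im=cv2.resize(w["img"][200:330,280:400],None,fx=4.5,fy=4.5,interpolation=cv2.INTER_CUBIC);cv2.imwrite("pics/%sa.png"%n,cv2.convertScaleAbs(im,alpha=1.6))
E
```

```text
t16.70 p [ 0.5137 -0.0573  0.036 ] F [-11.91  -1.51   4.42] w0.347 zang 0.121 down [-0.107  0.003 -0.994] q [-0.65  0.51  0.83  1.9  -0.41  1.04  0.49]
```

View pics/w21a.png

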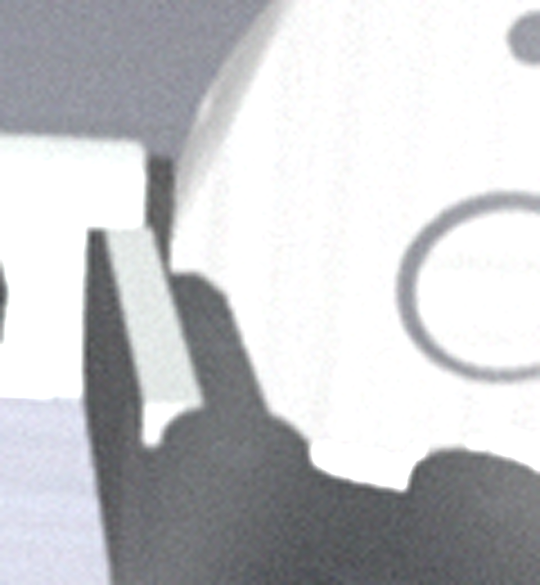

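Call:
play_rows --increments "0 0 -.003 0;0 0 -.002 0;0 0 0 0"

```text
clock: 17.05
position: [0.5092, -0.0578, 0.0367]
ee_rot: [-0.039, 0.742, 0.045, 0.667]
ft_force: [1.0, 0.9, 0.4]
grip_width: 0.351
```

```bash
python3 look.py w22
```

```text
t17.05 p [ 0.5092 -0.0578  0.0367] F [1.03 0.9  0.4 ] w0.351 zang 0.121 down [-0.107  0.002 -0.994] q [-0.66  0.5   0.83  1.91 -0.41  1.04  0.49]
```

View pics/w22.png

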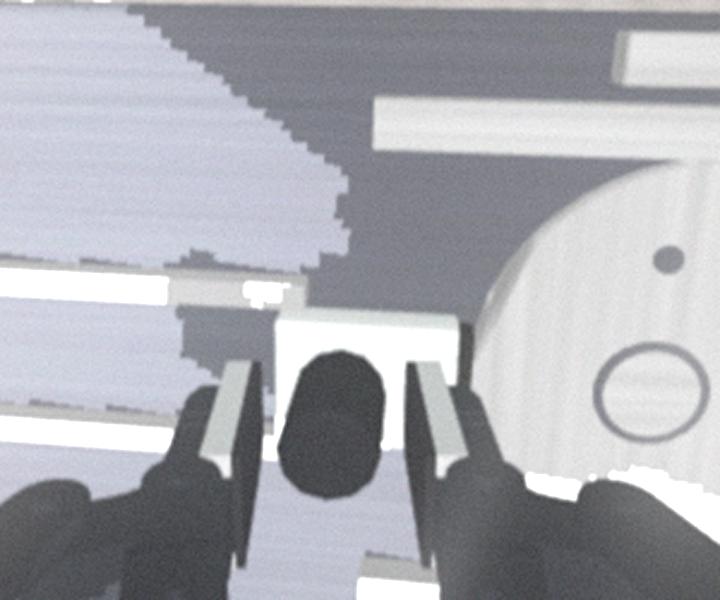

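Call:
play_rows --increments "-.01 0 -.001 0;-.01 0 -.001 0;-.02 0 -.001 0;-.03 0 -.001 0;-.03 0 0 0;-.03 0 0 0;0 0 0 0"

```text
clock: 17.8
position: [0.5208, -0.0591, 0.1768]
ee_rot: [-0.039, 0.741, 0.045, 0.669]
ft_force: [0.7, 0.3, 0.1]
grip_width: 0.351
```

Run:
```python
from h import *
import pickle
w=wcam(); pickle.dump(w,open("w23.pkl","wb")); cv2.imwrite("pics/w23.png",cv2.convertScaleAbs(w["img"],alpha=1.2))
im=cv2.resize(w["img"][120:290,120:380],None,fx=3,fy=3,interpolation=cv2.INTER_CUBIC);cv2.imwrite("pics/w23a.png",im)
```

```text
t17.80 p [ 0.5208 -0.0591  0.1768] F [0.72 0.29 0.14] w0.351 zang 0.120 down [-0.102  0.002 -0.995] q [-0.76  0.32  0.94  1.76 -0.25  1.3   0.38]
```

View pics/w23.png

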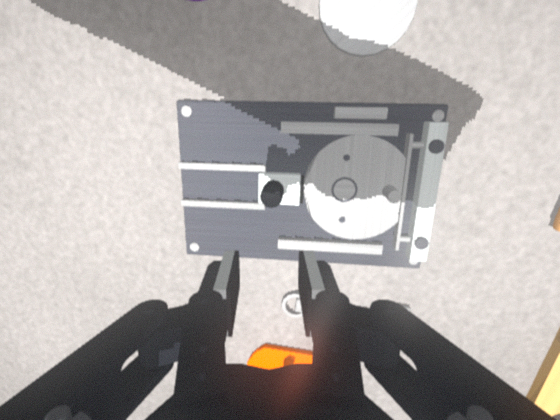

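Run:
```python
import pickle,cv2
w=pickle.load(open("w23.pkl","rb"))
im=cv2.resize(w["img"][120:265,255:445],None,fx=4.1,fy=4.1,interpolation=cv2.INTER_CUBIC);cv2.imwrite("pics/w23a.png",cv2.convertScaleAbs(im,alpha=1.0))
```

```text
(no output)
```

View pics/w23a.png

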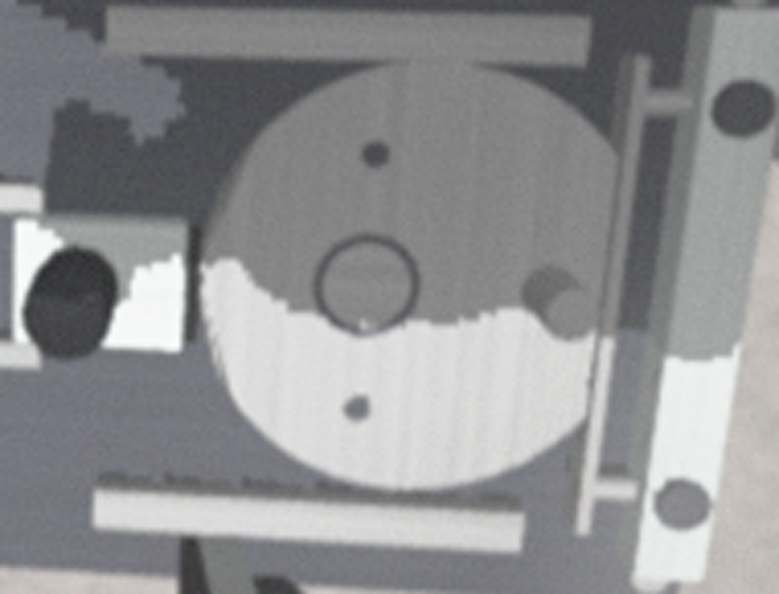

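Run:
```python
from h import *
import pickle
c=camera("top"); cv2.imwrite("pics/topf.png",c["img"])
c0=pickle.load(open("top0.pkl","rb")); 
for nm,(u,v) in dict(blank=(246,230),orange=(403,232),wrench=(360,213),purple=(230,288),jar=(110,245),tape=(469,267),brush=(270,147),block=(459,184)).items():
    s=np.s_[v-12:v+12,u-12:u+12]; print(nm,np.abs(c["img"][s].astype(int)-c0["img"][s]).mean().round(1))
st()
```

```text
blank 4.8
orange 1.3
wrench 6.8
purple 6.6
jar 1.1
tape 1.2
brush 1.2
block 1.6
t17.90 p [ 0.519  -0.0586  0.1735] F [-0.48  0.18 -0.67] w0.345 zang 0.121 down [-0.107  0.002 -0.994] q [-0.76  0.33  0.94  1.77 -0.26  1.29  0.38]
```

View pics/topf.png

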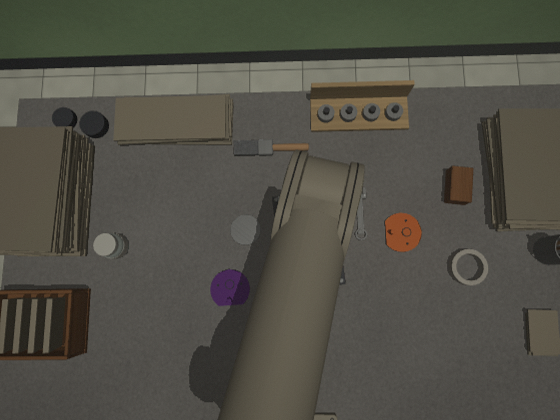

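The top view shows every bystander where it was. The differences at the blank, wrench and purple disc come from the arm and its shadow. Handing in.

```bash
python3 -c "
from workcell import workorder; print(workorder.hand_in())"
```

```text
the job is handed in; nothing more can be done
None
```

I turned the disc about 2.65 rad clockwise, pressed its flat home on the bar, pushed the keeper up and let go. The job is handed in; it reports no verdict. The robot's clock stood at about 18 s of the 72 s.

- **Turning:** I held the fingers open around the stud with about 3 mm to spare each side, so a fingertip pushed it and the stud was never gripped.
- **Pressing home:** the wrist read about 5–6 N for roughly 0.6 s, then 8–9 N for about 0.2 s. Allowing about 1 N for the disc's sliding friction, the bar took roughly 5–8 N, under the 12 N limit. That is a little above the 6 N asked at its peak.
- **Keeper:** I pushed the knob until the wrist force rose from 8 N while sliding to 11.9 N, which puts about 3.5–4 N on the pad. I then backed off and lifted clear.

**Last checks:**
- The wrist camera showed the flat flush on the strip at both corners and the pad against the back of the disc. By the picture the pad is pressed in about 2 mm.
- The wrist force was near zero with the arm clear.
- The top view showed the bystanders in place. The gauge was hidden by the arm there, but the wrist picture still showed it beside the left rail.

**Not confirmed:** the bar load is worked out from the wrist reading, which wanders by about 1 N. The tool also tilted about 0.1 rad while pushing the keeper, with no harm seen.

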